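# Clamp a whetstone in the ratchet holder and keep the squeeze on

## Robot

A 6-joint arm with a two-finger parallel gripper is mounted at the origin on the work surface. World frame = base frame: x ahead of the robot, y to its left, z up, the work surface at z = 0. Lengths are in m, angles in degrees, forces in N, time in s.
With the tool pointing down it reaches from about 0.275 to 0.775 m from the base axis. Payload 14.6 kg.
Tool frame: the origin (TCP) lies between the finger pads; the fingertips stand 8 mm ahead of it and the grasp point (between the pads) lies 11 mm behind it; z points along the fingers, x is the direction in which the jaws open and shut, and the axes are right-handed (so a half turn about z gives the same grasp; the last joint's range is limited). The gripper opens to 85 mm and grips with 20 to 120 N. Pads are 22 mm wide; open, the fingers measure 114 mm over their backs; the gripper's body (76 mm by 85 mm) begins 54 mm behind the grasp point. The pads swing forward as they close: fully open they stand 13 mm farther back than shut.
Start: joints at [56.648, 15.075, -2.767, 72.158, 0, 81.102], TCP at [0.217, 0.478, 0.239] pointing down, gripper open.
Joint ranges: [-151.79, 151.79], [-50.71, 97.33], [-67.44, 78.34], [-121.81, 120.89], [-77.56, 73.72], [-180, 180]. Speed limits (degrees/s): [108.29, 108.29, 147.25, 159.86, 180, 180].

## Interface

Orientations are given as [roll, pitch, yaw] about the fixed x, y, z axes, in that order (R = Rz(yaw) Ry(pitch) Rx(roll)).
In Python, from bench import state, get_image, camera_model, finish_job, find_in, pinpoint gives the robot as it stands.
- The arm moves only by the tool step_arm, never from a script. Its argument "targets" is a list that holds one entry, the list of rows, each a list of 6 numbers: the shift along the tool's x, y, z in cm, then the turn, a rotation vector about the tool's x, y, z in degrees. A call has 1 to 12 rows; each row is the pose to reach, as a shift and turn from the pose measured when the call began, along the tool's axes at that moment; what a row does not reach only later rows make up. A row lasts 1/10 s, in which the tool goes at most 50 mm and 8.59 degrees, less where a joint would pass 70% of its speed; a pose out of reach is approached as far as the arm can. A call with a gripper value outside its range is refused whole. "jaw" is the finger opening in cm, from 0 to 8.54, set as the call begins (left out, the last holds). The fingers move at their own pace and stop on an object; "force" is the grip in N (left out, the last holds). Time passes only in rows, so rows that repeat a pose let the fingers close. It gives the time, the measured TCP pose, the force and the opening at its end, in the units of the state.
- state(): the state, without advancing time (a new reading comes with each control period).
- get_image(name): name is "scene" or "top" or "wrist"; returns the picture (400x640x3 uint8, red, green, blue); there is no depth.
- camera_model(name): a dict with "vertical_fov" (degrees; the focal length in pixels is half the picture's height over the tangent of half this angle, whatever the lens; pixels are square), "cx", "cy" (the principal point, pixels), "eye" and "rotation" of the camera in the world. Camera axes: x right, y up, looking along -z (the intrinsics and any distortion apply to the point x, -y, -z); pixel columns grow to the right and rows downward; lengths in m; the calibration is good to about 2 mm. A picture is of the moment at which its call begins: read the wrist's pose just before it. camera_model takes no time and is no camera call; for the wrist camera it gives the pose at the moment of the call.
- finish_job(): hands the job in, once; it reports no verdict.
Trained networks look in the newest picture that a camera, given by its name, has taken for a name from the list of things; names that differ only in an ending like _2 or _b are one class to them, and where a whole thing is asked for, a point or a joint stands for the part that bears it (a point fixed in the world has none). Each returns a list of dicts, best first, with "p" (0 to 1); they miss things now and then, are a little off and sometimes report something else, mostly with a low value. They report only what shows in the picture. A call takes as long as a camera call. They do not tell look-alikes from the thing itself.
- find_in(camera, thing): "bbox" ([centre column, centre row, width, height] in pixels, round what is visible of it).
- pinpoint(camera, thing): "pixel" ([column, row] in pixels: a listed point, or the origin of a listed thing).
The state is a dict: "time_s": time; "joint_pos": joint angles; "dq": joint speeds; "tau": joint torques, N m; "position": TCP position; "tcp_rot": TCP orientation; "force": force on the tool from outside, world axes, zero at the start; "moment": the same for the moment, N m; "grip_width": finger opening in m.
Only numpy, scipy, OpenCV 4.12 (cv2) and the standard library are available. Lean on these libraries where they do the work, as an engineer would, in place of code of your own. Each camera call takes 0.05 s, during which the arm holds its last target. There are 200 camera calls.

## Task

Pick up the long whetstone from the counter, turn it so that its long side runs along the fixed fence of the stone holder, lay it flat and about centred on the bed between fence and jaw, and let it go. Then pump the holder's squeeze trigger, moving the jaw by the trigger only, until the sprung pad has pushed the stone square against the fence, and finish while still holding the trigger squeezed, with the pad sprung in about half-way and at no time driven fully home, which would crack the stone. Leave the other kitchen things where they are.

Things in the scene. Friction and masses are not known exactly. Their poses are not given: they have to be found in the camera images.
- stone_center (a point): Whetstone: plain block 150 mm long (x), 50 mm wide (y), 30 mm thick (z), grey below, cream on top, about 0.45 kg, loose and flat on the counter. This point is its centre, 15 mm above its underside. The much shorter stone (60 mm) nearby is not to be used.
- clamp: Ratchet stone holder, fixed. Origin on the counter's surface; x along the fence, y from fence to trigger, z up. Base plate: x -85 to 85, y -165 to 225 mm, 10 mm thick; the stone lies on it. With the jaw at 0 the pad's face is at y = -18 mm, so the bed is 125 mm wide less the jaw's travel. A clamped stone's centre is at y = -118 mm. Two grey cheeks under the paddles are 60 mm high.
- bed (a point): Point on the bed (top of the base plate, 10 mm above the counter) at x = 0, y = -80 mm of the holder, about the middle of the opening between fence and jaw.
- fence: Fixed steel fence bar of the holder, 150 mm long (x), 14 mm thick, 30 mm high; origin at the middle of its foot on the bed (holder y = -150 mm). The face that meets the stone is at holder y = -143 mm.
- squeeze (a point): Fixed point midway between the two upright black trigger paddles, 100 mm above the counter (holder x = 0, y = 110 mm). Each paddle is 28 mm wide (holder x), 8 mm thick, its top 128 mm above the counter. At rest they measure 60 mm over their outer faces, fully squeezed 20 mm. Coupled: both move equally towards this point along holder y, and spring apart (5 N) when let go.
- trigger (a joint): Travel of each paddle: 0 at rest, 0.020 m fully squeezed. A squeeze first takes up 0 to 6 mm (tooth pitch 6 mm), then the jaw moves as far as the paddle. On release (back to near 0) the jaw stays, by 3 N of friction only: there is no lock, so the pad presses only while the trigger is held. Jaw force = push of both fingers together less about 9 N.
- jaw (a joint): Travel of the jaw from its rearmost position towards the fence (holder -y), 0 to 0.09 m; grows with pumping. Starts at 0 to 0.018. The jaw is a grey block, 40 mm high, with a toothed bar behind it that runs between the grey cheeks.
- pad (a joint): How far the jaw's sprung black pad (90 mm wide, 29 mm high) is pressed back into the jaw: 0 free (12 mm gap between pad and jaw block), 0.012 m driven home (the stone cracks). Spring 2 N per mm. Pushing the stone along the bed alone presses it in by up to 3 mm; against the fence it goes in as far as the paddles travel. About 0.006 to 0.007 is right at the end.
- dresser: Short dressing stone 60 x 40 x 30 mm, bystander; origin under its centre.
- bowl: Steel bowl, 140 mm across, 70 mm high, bystander; origin under its centre.
- oil: Amber glass bottle, 64 mm across, 200 mm high, bystander; origin under its centre.
- jar: Clear glass jar with a steel lid, 70 mm across, 90 mm high, bystander; origin under its centre.
- cup: Steel cup, 70 mm across, 80 mm high, bystander; origin under its centre.
- knife: Chef's knife with a black handle, 310 mm long, lying on the yellow chopping board, bystander; origin on the board's top at the joint of handle and blade.
Things that resemble listed ones, but are neither listed nor needed, are in the scene too. Leave any red look-alike of the part that bears stone_center alone.

How it is judged:
By the outcome, as a careful person would: the job done as asked, in the order asked, and still so for the second after the job is handed in, while the arm keeps its last pose, push and grip.
It also fails if it takes over 72 s, if anything falls off the work surface, if the arm or the gripper's body presses on something with over 40 N, if the wrist force passes 120 N, or if a joint passes its speed limit or range.

## Working session

There is one attempt and no reset: what is moved stays moved. The work goes in short steps, Python scripts to look and compute and a tool call to move; the robot and the scene stay as the last step left them, time stands still between calls to the robot, and variables do not carry over. Pictures are saved under pics/ and viewed, about 8 in all and at most 12, crops included, and the job is handed in when it is done.

Besides the shell and the picture viewer there is one more tool, called after "Call:" as name([rows], argument=value, ...), one row to a line, values as JSON. step_arm: Moves the arm, as the interface text tells. Its arguments: {"type":"object","properties":{"targets":{"type":"array","items":{"type":"array","items":{"type":"array","items":{"type":"number"}}}},"jaw":{"type":"number"},"force":{"type":"number"}},"required":["targets"]}

```bash
mkdir -p pics; ls
cat > h.py <<'E'
import numpy as np, cv2
from bench import state, get_image, camera_model, finish_job, find_in, pinpoint
from scipy.spatial.transform import Rotation as Ro
def model(n):
    m=camera_model(n); f=200/np.tan(np.radians(m["vertical_fov"])/2); return m,f,np.array(m["eye"]),np.array(m["rotation"])
def ray(m,px,z):
    M,f,e,R=m
    K=np.array([[f,0,M["cx"]],[0,f,M["cy"]],[0,0,1.]])
    d=M.get("distortion")
    p=np.array(px,float)
    if d is not None:
        u=cv2.undistortPoints(p.reshape(1,1,2),K,np.array(d,float)).ravel()
    else: u=np.array([(p[0]-M["cx"])/f,(p[1]-M["cy"])/f])
    w=R@np.array([u[0],-u[1],-1.]); return e+w*(z-e[2])/w[2]
def save(n,f): 
    im=get_image(n); cv2.imwrite("pics/"+f,im[:,:,::-1]); return im
E
python3 - <<'E'
from h import *
print(state())
for n in("scene","top"):
    im=save(n,n+"0.png"); m=model(n); print(n,{k:v for k,v in m[0].items()})
    for t in("stone_center","dresser","bowl","oil","jar","cup","knife","clamp"):
        r=find_in(n,t); print(t,[(np.round(q["bbox"]),round(q["p"],2)) for q in r[:4]])
    for t,z in(("stone_center",.015),("bed",.01),("fence",.01),("squeeze",.1),("clamp",0)):
        r=pinpoint(n,t); print(t,[(np.round(q["pixel"]),round(q["p"],2),np.round(ray(m,q["pixel"],z),3)) for q in r[:3]])
a=cv2.imread("pics/scene0.png");b=cv2.imread("pics/top0.png")
E
```

```text
pics
{'time_s': 0.0, 'joint_pos': array([ 5.66518015e+01,  1.50978467e+01, -2.80445829e+00,  7.21594016e+01,
       -2.81976218e-03,  8.11029700e+01]), 'dq': array([-0.09070548, -0.00148079,  0.05380798, -0.01778704, -0.02697632,
        0.00394837]), 'tau': array([ 9.33372721e-04, -6.37615085e+01,  3.84568870e+01,  1.36192507e-02,
       -1.09805326e-04,  5.65365644e-05]), 'position': array([0.21715837, 0.47767194, 0.23882958]), 'tcp_rot': array([-1.79993242e+02,  6.14001542e-02,  6.55488366e+01]), 'force': array([ 0.12170745, -0.09069595, -0.17866751]), 'moment': array([ 0.03365166,  0.02234557, -0.03923296]), 'grip_width': 0.08550587556588166}
scene {'vertical_fov': 49.0294244185516, 'cx': 318.51665263072664, 'cy': 201.67354549702884, 'eye': array([1.21731084, 0.36438025, 0.98590061]), 'rotation': array([ 38.31601575,  -0.34098075, 116.19694819])}
stone_center [(array([237., 123.,  45.,  26.]), 0.78), (array([219., 176.,  24.,  42.]), 0.76)]
dresser [(array([273., 140.,  17.,  12.]), 0.84)]
bowl [(array([376., 289.,  56.,  52.]), 0.78)]
oil [(array([290., 265.,  32.,  61.]), 0.75)]
jar [(array([490., 214.,  34.,  36.]), 0.67)]
cup [(array([230., 249.,  29.,  37.]), 0.73), (array([344., 216., 146.,  76.]), 0.17)]
knife [(array([173., 207.,  99.,  46.]), 0.72)]
clamp [(array([348., 216., 147.,  77.]), 0.8)]Traceback (most recent call last):
  File "<stdin>", line 8, in <module>
  File "h.py", line 14, in ray
    w=R@np.array([u[0],-u[1],-1.]); return e+w*(z-e[2])/w[2]
                                                        ~^^^
IndexError: invalid index to scalar variable.
```

Run:
```python
import cv2
b=cv2.imread("pics/top0.png"); cv2.imwrite("pics/top0b.png",cv2.resize(b,(800,500)))
```

```text
[ WARN:0@0.023] global loadsave.cpp:275 findDecoder imread_('pics/top0.png'): can't open/read file: check file path/integrity
Traceback (most recent call last):
cv2.error: OpenCV(4.12.0) /io/opencv/modules/imgproc/src/resize.cpp:4208: error: (-215:Assertion failed) !ssize.empty() in function 'resize'
```

View pics/scene0.png

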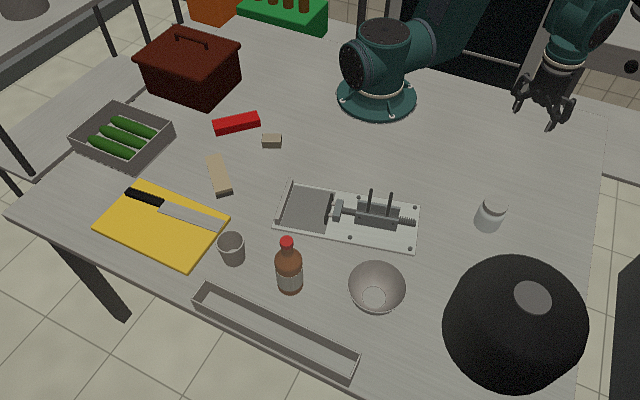

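The scene picture shows the cream long stone at (219,176), the red look-alike at (237,123) and the short dresser at (273,140). The holder is at (348,216), with its fence on the left and its paddles at (380,200). The camera rotation is given as rpy angles, so I'll fix the helper.

```bash
sed -i 's/np.array(m\["rotation"\])$/Ro.from_euler("xyz",m["rotation"],degrees=True).as_matrix()/' h.py
python3 - <<'E'
from h import *
for n in("scene","top"):
    im=save(n,n+"1.png"); m=model(n); print(n,list(m[0]),m[2],m[1])
    for t,z in(("stone_center",.03),("dresser",.015),("bowl",.03),("oil",.1),("jar",.045),("cup",.04),("clamp",.0)):
        r=find_in(n,t); print(t,[(np.round(q["bbox"]),round(q["p"],2),np.round(ray(m,q["bbox"][:2],z),3)) for q in r[:3]])
    for t,z in(("stone_center",.015),("bed",.01),("fence",.01),("squeeze",.1),("clamp",0)):
        r=pinpoint(n,t); print(t,[(np.round(q["pixel"]),round(q["p"],2),np.round(ray(m,q["pixel"],z),3)) for q in r[:3]])
b=cv2.imread("pics/top1.png"); cv2.imwrite("pics/top1b.png",cv2.resize(b,(800,500)))
E
```

```text
scene ['vertical_fov', 'cx', 'cy', 'eye', 'rotation'] [1.21731084 0.36438025 0.98590061] 438.5614858325067
stone_center [(array([238., 126.,  45.,  25.]), 0.96, array([ 0.373, -0.331,  0.03 ])), (array([220., 177.,  26.,  44.]), 0.59, array([ 0.581, -0.261,  0.03 ]))]
dresser [(array([271., 142.,  20.,  11.]), 0.8, array([ 0.377, -0.21 ,  0.015])), (array([489., 215.,  34.,  37.]), 0.64, array([0.358, 0.472, 0.015]))]
bowl [(array([377., 288.,  61.,  56.]), 0.93, array([0.711, 0.279, 0.03 ])), (array([218., 177.,  27.,  46.]), 0.45, array([ 0.586, -0.265,  0.03 ]))]
oil [(array([289., 265.,  33.,  60.]), 0.85, array([0.785, 0.081, 0.1  ]))]
jar [(array([489., 214.,  34.,  36.]), 0.62, array([0.383, 0.468, 0.045]))]
cup [(array([229., 248.,  36.,  40.]), 0.98, array([ 0.779, -0.097,  0.04 ]))]
clamp [(array([347., 218., 155.,  76.]), 0.62, array([0.532, 0.122, 0.   ]))]
stone_center [(array([217., 179.]), 0.7, array([ 0.582, -0.274,  0.015])), (array([235., 123.]), 0.58, array([ 0.353, -0.361,  0.015])), (array([286., 285.]), 0.4, array([0.796, 0.073, 0.015]))]
bed [(array([308., 208.
[... 1107 characters left out ...]
)]
cup [(array([364., 126.,  24.,  28.]), 0.87, array([ 0.778, -0.091,  0.04 ])), (array([405., 265.,  20.,  23.]), 0.23, array([ 0.367, -0.211,  0.04 ]))]
clamp [(array([293., 210., 138.,  82.]), 0.76, array([0.525, 0.121, 0.   ]))]
stone_center [(array([453., 266.]), 0.84, array([ 0.362, -0.358,  0.015])), (array([424., 195.]), 0.69, array([ 0.576, -0.277,  0.015]))]
bed [(array([334., 201.]), 0.82, array([ 0.553, -0.002,  0.01 ]))]
fence [(array([350., 194.]), 0.85, array([ 0.577, -0.053,  0.01 ]))]
squeeze [(array([263., 211.]), 0.62, array([0.514, 0.199, 0.1  ])), (array([332., 200.]), 0.31, array([0.548, 0.007, 0.1  ]))]
clamp [(array([302., 208.]), 0.75, array([0.531, 0.093, 0.   ]))]
```

View pics/top1b.png

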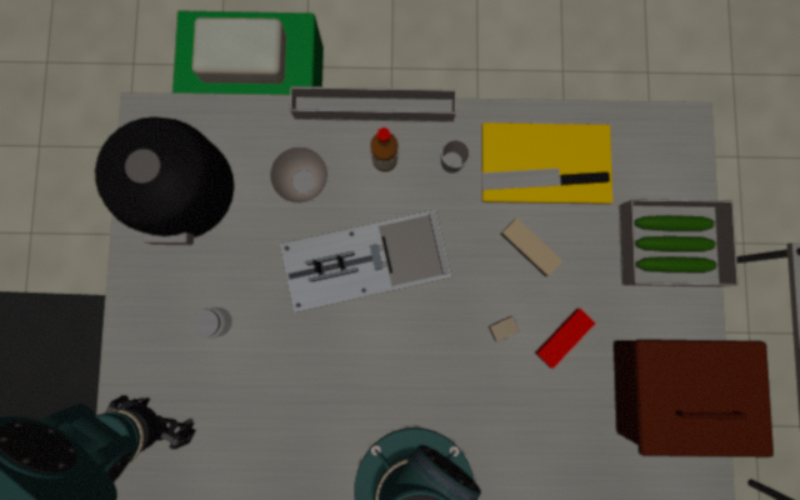

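The top picture (800 px wide) shows three candidates:
- The long cream stone is at (530,247). It is the only cream block with a 3:1 outline, so it fits the description.
- The red look-alike is at (566,338) and must stay where it is.
- The short dresser is at (504,328).

I'll measure the stone and the holder by segmentation and make the confirming crop.

Run:
```python
from h import *
b=cv2.imread("pics/top1.png"); m=model("top")
hsv=cv2.cvtColor(b,cv2.COLOR_BGR2HSV)
print(hsv[197,424],hsv[190,300],hsv[230,300],hsv[230,330],hsv[160,330])
mask=((hsv[:,:,0]>8)&(hsv[:,:,0]<28)&(hsv[:,:,1]>50)&(hsv[:,:,2]>80)).astype(np.uint8)
mask[:160]=0;mask[:,:380]=0;mask[240:]=0;mask[:,470:]=0
c=max(cv2.findContours(mask,0,2)[0],key=cv2.contourArea)
P=np.array([ray(m,p[0],.03)[:2] for p in c],np.float32)
(r)=cv2.minAreaRect(P*1000); print("stone",r,cv2.contourArea(c))
# holder base plate: threshold bright
g=cv2.medianBlur(hsv[:,:,2],3); roi=b[150:260,200:480]
cv2.imwrite("pics/crop1.png",cv2.resize(roi,(784,308),interpolation=cv2.INTER_CUBIC))
```

```text
[ 18  82 130] [110   6 129] [114  10 129] [ 20  14 111] [ 19  19 110]
stone ((566.9340209960938, -276.32208251953125), (150.68002319335938, 51.87953186035156), 46.72365188598633) 817.5
```

View pics/crop1.png

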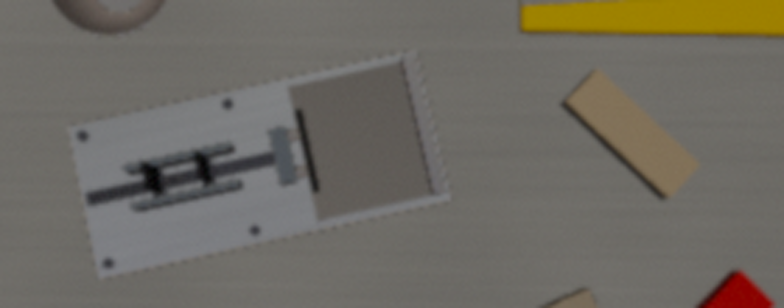

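The crop confirms the cream stone at (632,133) in the crop, about 3:1, not red and not the short one. The plate corners are at about (68,127), (413,50), (450,200) and (100,278), and the pad is at (308,150).

Run:
```python
from h import *
m=model("top")
C=np.array([(68,127),(413,50),(450,200),(100,278)])/2.8+[200,150]
# local coords: clamp y fence(-165) is right side of image. x = y x z -> 
W=np.array([ray(m,c,.01)[:2] for c in C]); print(W.round(3), [round(np.linalg.norm(W[i]-W[i-1]),3) for i in range(4)])
L=np.array([(85,225),(85,-165),(-85,-165),(-85,225)])/1000
a,b=L-L.mean(0),W-W.mean(0)
th=np.arctan2((a[:,0]*b[:,1]-a[:,1]*b[:,0]).sum(),(a*b).sum()); R=np.array([[np.cos(th),-np.sin(th)],[np.sin(th),np.cos(th)]])
o=W.mean(0)-R@L.mean(0); print("yaw",np.degrees(th),"o",o)
for n,p in(("bed",(0,-.08)),("fence",(0,-.15)),("squeeze",(0,.11))): print(n,o+R@p)
for px in((301,110),(317,190)):
    q=ray(m,np.array(px)/2.8+[200,150],.025)[:2]; print("pad",R.T@(q-o))
# tool axes now
print(Ro.from_euler("xyz",state()["tcp_rot"],degrees=True).as_matrix().round(3))
```

```text
[[ 0.566  0.328]
 [ 0.656 -0.044]
 [ 0.493 -0.085]
 [ 0.404  0.288]] [np.float64(0.166), np.float64(0.383), np.float64(0.168), np.float64(0.383)]
yaw 13.544446808025507 o [0.53654336 0.0927506 ]
bed [0.55527933 0.01497552]
fence [ 0.5716733  -0.05307768]
squeeze [0.51078141 0.19969134]
pad [ 0.04422636 -0.02702127]
pad [-0.04320574 -0.0248585 ]
[[ 0.414  0.91  -0.   ]
 [ 0.91  -0.414 -0.   ]
 [-0.    -0.    -1.   ]]
```

```bash
cat >> h.py <<'E'
def row(p,yaw):
    s=state(); R=Ro.from_euler("xyz",s["tcp_rot"],degrees=True)
    T=Ro.from_euler("xyz",[180,0,yaw],degrees=True)
    return np.r_[R.inv().apply(np.array(p)-s["position"])*100,(R.inv()*T).as_rotvec(degrees=True)].round(2).tolist()
E
python3 -c "
from h import *
print(row([.567,-.276,.20],136.7))"
```

```text
[-54.15, 63.04, 3.93, -0.0, 0.0, -71.15]
```

Call:
step_arm([
  [[-54.15,63.04,3.9,0,0,-71.1],[-54.15,63.04,3.9,0,0,-71.1],[-54.15,63.04,3.9,0,0,-71.1],[-54.15,63.04,3.9,0,0,-71.1],[-54.15,63.04,3.9,0,0,-71.1],[-54.15,63.04,3.9,0,0,-71.1],[-54.15,63.04,3.9,0,0,-71.1],[-54.15,63.04,3.9,0,0,-71.1],[-54.15,63.04,3.9,0,0,-71.1],[-54.15,63.04,3.9,0,0,-71.1],[-54.15,63.04,3.9,0,0,-71.1],[-54.15,63.04,3.9,0,0,-71.1]],
], jaw=8.5, force=30)

```text
time_s: 3.0
position: [0.4411, -0.0008, 0.2149]
tcp_rot: [180.0, 0.0, 136.7]
force: [1.2, 0.8, -0.5]
grip_width: 0.0853
```

```bash
python3 -c "
from h import *
print(state()['joint_pos'],row([.567,-.276,.20],136.7))"
```

```text
[-1.07126434e+01  7.41821832e+00 -1.66634734e+01  6.58782451e+01
  5.01377793e-03 -5.73752997e+01] [-28.04, -11.38, 1.5, 0.03, 0.03, -0.04]
```

Call:
step_arm([
  [[-28,-11.4,1.5,0,0,0],[-28,-11.4,1.5,0,0,0],[-28,-11.4,1.5,0,0,0],[-28,-11.4,1.5,0,0,0],[-28,-11.4,1.5,0,0,0],[-28,-11.4,1.5,0,0,0],[-28,-11.4,1.5,0,0,0],[-28,-11.4,1.5,0,0,0],[-28,-11.4,1.5,0,0,0]],
])

```text
time_s: 3.9
position: [0.5662, -0.275, 0.2]
tcp_rot: [180.0, 0.0, 136.7]
force: [-0.6, -0.4, 0.1]
grip_width: 0.0847
```

Run:
```python
from h import *
m=model("wrist"); b=save("wrist","w1.png")[:,:,::-1]; print(m[2])
hsv=cv2.cvtColor(np.ascontiguousarray(b),cv2.COLOR_BGR2HSV)
mask=((hsv[:,:,0]>8)&(hsv[:,:,0]<28)&(hsv[:,:,1]>60)&(hsv[:,:,2]>80)).astype(np.uint8)
for c in sorted(cv2.findContours(mask,0,2)[0],key=cv2.contourArea)[-3:]:
    P=np.array([ray(m,p[0],.03)[:2] for p in c],np.float32)
    print(cv2.minAreaRect(P*1000),cv2.contourArea(c))
print(row([.567,-.276,.02],136.7), state()["force"])
```

```text
[ 0.51389709 -0.32870734  0.33342073]
((554.55322265625, -269.7819519042969), (0.0, 0.0), 0.0) 0.0
((776.4625854492188, -201.66259765625), (55.79875564575195, 73.19641876220703), 4.2962565422058105) 1891.0
((764.5772705078125, -319.1272888183594), (304.08380126953125, 196.82643127441406), 89.96597290039062) 28656.0
[-0.13, -0.05, 18.03, 0.03, 0.03, 0.01] [-0.04430438  0.26689573 -0.68186959]
```

View pics/w1.png

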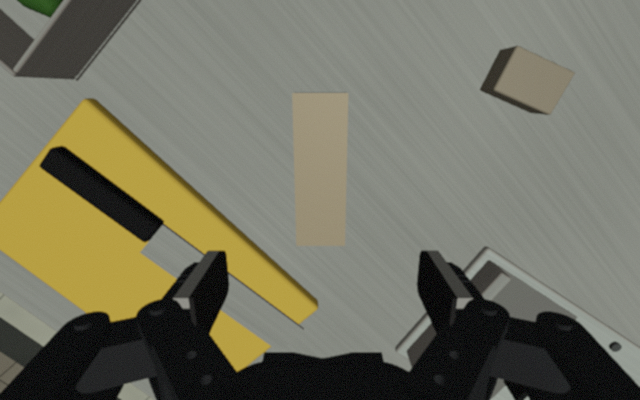

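The wrist picture shows the cream stone centred between the fingers, with corners at about (292,93), (348,93), (346,246) and (297,246).

Run:
```python
from h import *
m=model("wrist")
P=np.array([ray(m,p,.03)[:2] for p in((292,93),(348,93),(346,246),(297,246))],np.float32)
print(P.round(4),P.mean(0),cv2.minAreaRect(P*1000))
c=P.mean(0); d=(P[0]+P[1]-P[2]-P[3]); print(np.degrees(np.arctan2(d[1],d[0])))
print(row([c[0],c[1],.012],136.7))
```

```text
[[ 0.5349 -0.3459]
 [ 0.4987 -0.3117]
 [ 0.6005 -0.2017]
 [ 0.637  -0.2361]] [ 0.5677894 -0.2738388] ((567.706787109375, -273.7655334472656), (150.24237060546875, 50.18701171875), 47.06171417236328)
-132.85393
[-0.04, 0.16, 18.83, 0.03, 0.03, 0.01]
```

Call:
step_arm([
  [[0,0.1,4,0,0,-0.4],[0,0.1,8,0,0,-0.4],[0,0.1,12,0,0,-0.4],[0,0.1,15.5,0,0,-0.4],[0,0.1,17.5,0,0,-0.4],[0,0.1,18.5,0,0,-0.4],[0,0.1,18.8,0,0,-0.4],[0,0.1,18.8,0,0,-0.4]],
])

```text
time_s: 4.75
position: [0.5674, -0.2737, 0.0132]
tcp_rot: [180.0, 0.1, 137.1]
force: [-0.2, -0.7, 0.9]
grip_width: 0.0849
```

Call:
step_arm([
  [[0,0,0,0,0,0],[0,0,0,0,0,0],[0,0,0,0,0,0],[0,0,0,0,0,0],[0,0,0,0,0,0],[0,0,0,0,0,0],[0,0,0,0,0,0]],
], jaw=4.0, force=40)

```text
time_s: 5.45
position: [0.5683, -0.2743, 0.0146]
tcp_rot: [179.9, 0.2, 137.1]
force: [0.2, -0.4, 10.1]
grip_width: 0.0494
```

Call:
step_arm([
  [[0,0,-1,0,0,0],[0,0,-4,0,0,0],[0,0,-8,0,0,0],[0,0,-10,0,0,0],[0,0,-10,0,0,0]],
])

```text
time_s: 5.95
position: [0.569, -0.2749, 0.1178]
tcp_rot: [179.9, 0.5, 137.1]
force: [-0.0, -0.6, -5.5]
grip_width: 0.0492
```

Run:
```python
from h import *
# place point: holder y=-84
th=np.radians(13.54);o=np.array([.53654,.09275]);y=np.array([-np.sin(th),np.cos(th)])
p=o-.084*y; print(p,row([*p,.11],103.5))
print(state()["force"],state()["grip_width"])
```

```text
[0.55620643 0.01108464] [20.4, 20.09, 0.64, 0.26, 0.45, 33.63]
[-0.03807541 -0.60524293 -5.47225828] 0.049237691712482094
```

Call:
step_arm([
  [[20.4,20.1,0.6,0,0,33.6],[20.4,20.1,0.6,0,0,33.6],[20.4,20.1,0.6,0,0,33.6],[20.4,20.1,0.6,0,0,33.6],[20.4,20.1,0.6,0,0,33.6],[20.4,20.1,0.6,0,0,33.6],[20.4,20.1,0.6,0,0,33.6],[20.4,20.1,0.6,0,0,33.6],[20.4,20.1,0.6,0,0,33.6],[20.4,20.1,0.6,0,0,33.6],[20.4,20.1,0.6,0,0,33.6]],
])

```text
time_s: 7.05
position: [0.5563, 0.0103, 0.1102]
tcp_rot: [179.6, 0.3, 103.5]
force: [-0.9, 0.3, -5.7]
grip_width: 0.0492
```

Run:
```python
from h import *
print(row([.5562,.0111,.11],103.5),state()["dq"].round(1))
for n in("wrist","top"):
    im=save(n,n+"2.png"); m=model(n)
    for t,z in(("squeeze",.1),("fence",.01)):
        r=pinpoint(n,t); print(n,t,[(np.round(q["pixel"]),round(q["p"],2),np.round(ray(m,q["pixel"],z),3)) for q in r[:2]])
```

```text
[0.08, 0.01, 0.02, 0.35, 0.34, -0.05] [ 0.3 -0.   0.2  0.1  0.1  0.1]
wrist squeeze []
wrist fence [(array([241., 197.]), 0.65, array([ 0.572, -0.048,  0.01 ]))]
top squeeze [(array([264., 211.]), 0.66, array([0.513, 0.197, 0.1  ])), (array([303., 131.]), 0.59, array([0.744, 0.092, 0.1  ]))]
top fence []
```

View pics/wrist2.png

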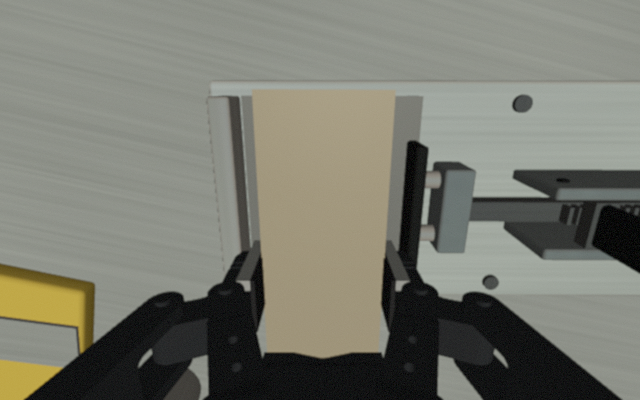

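The wrist picture shows the stone parallel to the fence (foot edge at column about 242) and midway between the fence and the pad (column about 405). I'll lower it.

Call:
step_arm([
  [[0,0,3,0,0,0],[0,0,6,0,0,0],[0,0,7.5,0,0,0],[0,0,8.0,0,0,0],[0,0,8.3,0,0,0],[0,0,8.45,0,0,0],[0,0,8.45,0,0,0]],
])

```text
time_s: 8.05
position: [0.5574, 0.0106, 0.0266]
tcp_rot: [179.6, 0.4, 103.5]
force: [-0.2, -0.6, -4.6]
grip_width: 0.0491
```

Call:
step_arm([
  [[0,0,0.1,0,0,0],[0,0,0.2,0,0,0],[0,0,0.2,0,0,0]],
])

```text
time_s: 8.35
position: [0.5578, 0.0106, 0.0249]
tcp_rot: [179.5, 0.4, 103.5]
force: [0.4, -0.9, -1.8]
grip_width: 0.0492
```

Call:
step_arm([
  [[0,0,0,0,0,0],[0,0,0,0,0,0],[0,0,0,0,0,0],[0,0,0,0,0,0]],
], jaw=6.4)

```text
time_s: 8.75
position: [0.5579, 0.0106, 0.025]
tcp_rot: [179.5, 0.4, 103.5]
force: [-0.1, 0.4, -0.2]
grip_width: 0.0643
```

Call:
step_arm([
  [[0,0,-2,0,0,0],[0,0,-5,0,0,0],[0,0,-9,0,0,0],[0,0,-13,0,0,0],[0,0,-16.5,0,0,0],[0,0,-16.5,0,0,0]],
])

```text
time_s: 9.35
position: [0.5581, 0.0111, 0.1944]
tcp_rot: [179.1, 0.5, 103.5]
force: [-0.1, 0.2, -0.2]
grip_width: 0.0638
```

Run:
```python
from h import *
print(row([.512,.199,.20],103.5))
```

```text
[19.34, -0.08, -0.74, 0.86, 0.53, 0.02]
```

Call:
step_arm([
  [[5,0,-0.7,0.9,0.5,0],[10,0,-0.7,0.9,0.5,0],[15,0,-0.7,0.9,0.5,0],[19.3,-0.1,-0.7,0.9,0.5,0],[19.3,-0.1,-0.7,0.9,0.5,0],[19.3,-0.1,-0.7,0.9,0.5,0],[19.3,-0.1,-0.7,0.9,0.5,0]],
], jaw=8.5)

```text
time_s: 10.05
position: [0.512, 0.1979, 0.1992]
tcp_rot: [-179.9, 0.0, 103.5]
force: [0.1, -1.0, -0.3]
grip_width: 0.0851
```

Run:
```python
from h import *
m=model("wrist"); save("wrist","w3.png")
r=pinpoint("wrist","squeeze"); print([(np.round(q["pixel"]),round(q["p"],2),np.round(ray(m,q["pixel"],.1),4)) for q in r[:2]])
print(state()["position"],state()["tcp_rot"])
save("scene","s3.png"); s=cv2.imread("pics/s3.png"); w=cv2.imread("pics/w3.png")
cv2.imwrite("pics/c3.png",np.hstack([cv2.resize(s[170:270,260:430],(340,400)),w[:,120:520]]))
```

```text
[(array([325., 203.]), 0.59, array([0.5156, 0.2017, 0.1   ]))]
[0.51223343 0.19747218 0.19941879] [-1.79947037e+02  3.75216307e-02  1.03427662e+02]
```

View pics/c3.png

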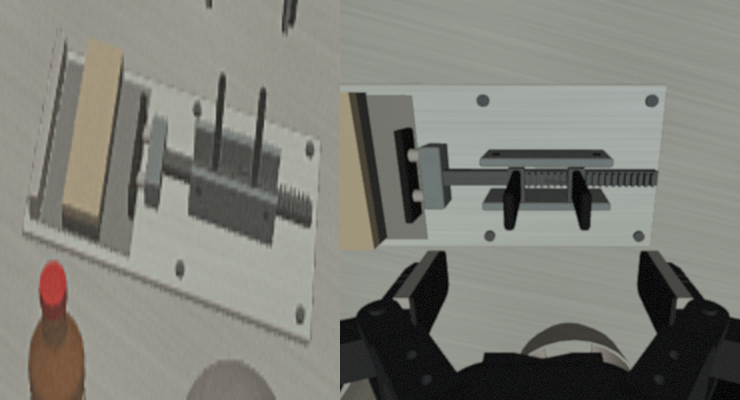

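The picture shows the stone lying flat on the bed, parallel to the fence. The paddles are at crop (512,200) and (580,200). I'll enlarge them to centre precisely.

Run:
```python
import cv2
w=cv2.imread("pics/w3.png")[150:250,260:400]
cv2.imwrite("pics/c4.png",cv2.resize(w,(700,500),interpolation=cv2.INTER_CUBIC))
```

```text
(no output)
```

View pics/c4.png

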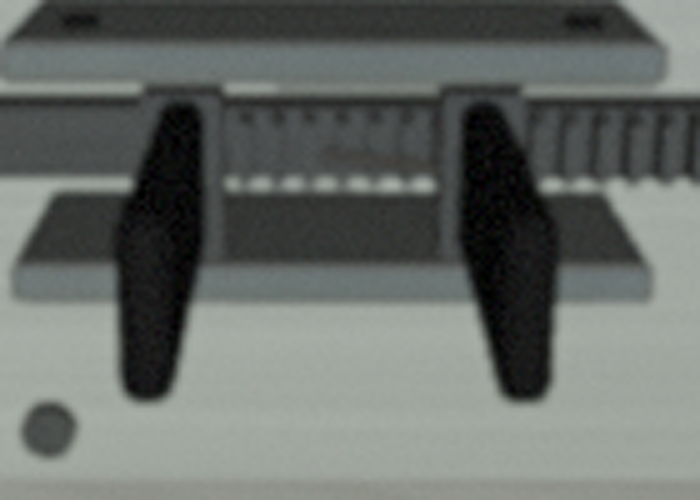

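Run:
```python
from h import *
m=model("wrist"); th=np.radians(13.54); R=np.array([[np.cos(th),-np.sin(th)],[np.sin(th),np.cos(th)]]); o=np.array([.53654,.09275])
Q=[]
for c in((117,235),(557,235),(122,400),(552,400)):
    q=ray(m,np.array(c)/5+[260,150],.128)[:2]; Q.append(q); print(q.round(4),(R.T@(q-o)).round(4))
c=np.mean(Q,0); print("centre",c,R.T@(c-o), np.degrees(np.arctan2(*(Q[1]-Q[0])[::-1])))
p=ray(m,(0.5+0,0),0.1)
# plate corners right side: crop (666,87),(650,245) -> minus 340 +120
for c in((666,87),(650,245)):
    q=ray(m,np.array(c)-[220,0],.01)[:2]; print("corner",(R.T@(q-o)).round(4))
print(row([*c,.099],103.5))
```

```text
[0.509  0.1717] [-0.0083  0.0832]
[0.4955 0.228 ] [-0.0082  0.1411]
[0.532 0.177] [0.0153 0.083 ]
[0.5184 0.2339] [0.0154 0.1414]
centre [0.51371227 0.20264167] [0.00353503 0.11218194] 103.41735339669206
corner [-0.0784  0.2251]
corner [0.0851 0.2255]
[8733.36, 68857.48, -53.56, -0.05, 0.03, -0.08]
```

Run:
```python
from h import *
print(row([.5137,.2026,.092],103.5))
```

```text
[0.47, 0.27, 10.75, -0.05, 0.03, -0.08]
```

Call:
step_arm([
  [[0.45,0.25,0,0,0,0],[0.45,0.25,3,0,0,0],[0.45,0.25,6,0,0,0],[0.45,0.25,9,0,0,0],[0.45,0.25,10.7,0,0,0],[0.45,0.25,10.7,0,0,0]],
])

```text
time_s: 10.8
position: [0.5125, 0.2019, 0.0905]
tcp_rot: [-179.7, 0.0, 103.4]
force: [-0.2, -0.6, -0.4]
grip_width: 0.0849
```

Call:
step_arm([
  [[0,0,0,0,0,0],[0,0,0,0,0,0],[0,0,0,0,0,0],[0,0,0,0,0,0],[0,0,0,0,0,0],[0,0,0,0,0,0]],
], jaw=5.0, force=25)

```text
time_s: 11.4
position: [0.5136, 0.2012, 0.0918]
tcp_rot: [-179.9, 0.1, 103.3]
force: [1.1, -7.4, 4.0]
grip_width: 0.05
```

Call:
step_arm([
  [[-0.1,0,0,0,0,0],[-0.1,0,0,0,0,0],[-0.1,0,0,0,0,0],[-0.1,0,0,0,0,0],[-0.1,0,0,0,0,0],[-0.1,0,0,0,0,0],[-0.1,0,0,0,0,0],[-0.1,0,0,0,0,0]],
], jaw=2.1)

```text
time_s: 12.2
position: [0.5144, 0.2013, 0.0933]
tcp_rot: [180.0, 0.0, 103.4]
force: [-2.6, 6.4, 6.8]
grip_width: 0.0212
```

```bash
cat >> h.py <<'E'
TH=np.radians(13.5); RH=np.array([[np.cos(TH),-np.sin(TH)],[np.sin(TH),np.cos(TH)]]); OH=np.array([.53946,.09345])
def loc(px,z,m): return (RH.T@(ray(m,px,z)[:2]-OH)*1000).round(1)
E
python3 - <<'E'
from h import *
save("wrist","w5.png"); save("top","t5.png"); save("scene","s5.png")
print(state()["position"],state()["force"],state()["grip_width"])
w=cv2.imread("pics/w5.png");t=cv2.imread("pics/t5.png")
cv2.imwrite("pics/c5.png",np.hstack([w[60:310,:420],cv2.resize(t[150:250,260:370],(275,250))]))
E
```

```text
[0.51436313 0.20128184 0.09330089] [-2.21042796  5.08549347  6.05260348] 0.021411154558756394
```

View pics/c5.png

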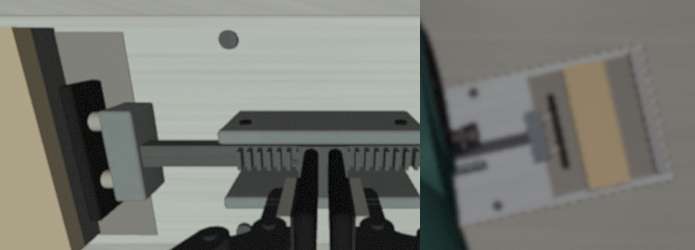

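The wrist crop shows the paddles squeezed and the jaw advanced, and the pad has not yet reached the stone. The stone is still square in the top view. I'll release and pump on.

Call:
step_arm([
  [[0.05,0,0,0,0,0],[0.05,0,0,0,0,0],[0.05,0,0,0,0,0],[0.05,0,0,0,0,0],[0.05,0,0,0,0,0],[0.05,0,0,0,0,0],[0.05,0,0,0,0,0]],
], jaw=6.6)

```text
time_s: 13.05
position: [0.5143, 0.2018, 0.0933]
tcp_rot: [180.0, 0.0, 103.4]
force: [0.0, -1.2, 1.0]
grip_width: 0.0659
```

Call:
step_arm([
  [[0,0,0,0,0,0],[0,0,0,0,0,0],[0,0,0,0,0,0],[0,0,0,0,0,0],[0,0,0,0,0,0],[0,0,0,0,0,0],[0,0,0,0,0,0],[0,0,0,0,0,0]],
], jaw=2.1)

```text
time_s: 13.85
position: [0.5149, 0.2015, 0.094]
tcp_rot: [179.9, 0.1, 103.4]
force: [0.5, -4.4, 7.0]
grip_width: 0.0211
```

Run:
```python
from h import *
save("wrist","w6.png"); save("top","t6.png"); save("scene","s6.png")
print(state()["position"],state()["force"],state()["grip_width"])
# jaw block front-top edge: grey-blue; profile along row through the pad in wrist, w5 vs w6
for f in("w3","w5","w6"):
    w=cv2.imread(f"pics/{f}.png"); h=cv2.cvtColor(w,cv2.COLOR_BGR2HSV)
    print(f,[int(v) for v in h[190:210,:260,2].mean(0)[::4]])
```

```text
[0.5149071  0.2015247  0.09394163] [-0.24852555 -4.33993845  7.6669362 ] 0.021114569404686763
w3 [146, 146, 146, 147, 147, 147, 147, 147, 148, 148, 147, 145, 146, 148, 146, 99, 72, 72, 72, 71, 82, 123, 115, 132, 159, 159, 159, 159, 159, 159, 159, 159, 159, 159, 159, 159, 152, 74, 60, 39, 52, 116, 116, 116, 116, 115, 33, 27, 38, 85, 91, 113, 119, 119, 119, 119, 77, 89, 165, 169, 169, 169, 169, 169, 169]
w5 [172, 172, 173, 173, 173, 173, 172, 173, 173, 173, 148, 86, 82, 81, 77, 48, 44, 43, 35, 33, 31, 19, 16, 21, 23, 21, 104, 129, 129, 129, 130, 130, 130, 124, 78, 63, 62, 61, 58, 67, 125, 125, 125, 124, 125, 124, 125, 125, 125, 125, 125, 125, 126, 125, 124, 107, 111, 110, 110, 111, 105, 111, 109, 108, 111]
w6 [171, 172, 172, 171, 171, 171, 171, 172, 171, 171, 162, 72, 34, 32, 24, 16, 15, 17, 23, 106, 128, 128, 128, 129, 129, 129, 121, 75, 64, 64, 63, 61, 60, 73, 91, 94, 118, 118, 118, 117, 118, 118, 118, 118, 118, 118, 118, 119, 118, 118, 118, 119, 116, 110, 116, 97, 103, 104, 98, 107, 99, 106, 103, 100, 107]
```

Call:
step_arm([
  [[0,0,0,0,0,0],[0,0,0.1,0,0,0],[0,0,0.1,0,0,0],[0,0,0.1,0,0,0],[0,0,0.1,0,0,0],[0,0,0.1,0,0,0],[0,0,0.1,0,0,0]],
], jaw=6.6)

```text
time_s: 14.7
position: [0.5149, 0.2016, 0.093]
tcp_rot: [179.9, 0.1, 103.4]
force: [-0.2, -0.2, -0.3]
grip_width: 0.066
```

Call:
step_arm([
  [[0,0,0,0,0,0],[0,0,0,0,0,0],[0,0,0,0,0,0],[0,0,0,0,0,0],[0,0,0,0,0,0],[0,0,0,0,0,0],[0,0,0,0,0,0],[0,0,0,0,0,0]],
], jaw=2.1)

```text
time_s: 15.5
position: [0.5156, 0.2017, 0.0938]
tcp_rot: [179.8, 0.1, 103.4]
force: [-0.3, -0.5, 10.0]
grip_width: 0.0213
```

Run:
```python
from h import *
save("wrist","w7.png"); save("top","t7.png"); save("scene","s7.png")
print(state()["position"],state()["force"],state()["grip_width"])
w=cv2.imread("pics/w7.png");t=cv2.imread("pics/t7.png");s=cv2.imread("pics/s7.png")
L=np.vstack([w[60:260,:300],cv2.resize(s[170:250,260:380],(300,200))])
cv2.imwrite("pics/c7.png",np.hstack([L,cv2.resize(t[160:240,290:370],(400,400),interpolation=cv2.INTER_CUBIC)]))
```

```text
[0.51562352 0.20166409 0.09381944] [-0.63986662 -1.47426193  9.63732894] 0.02126628807954668
```

View pics/c7.png

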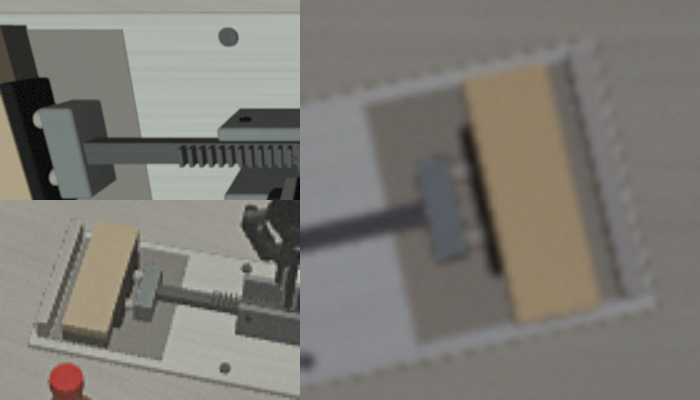

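The stone is square and the pad touches it. The gap to the fence in the top crop is about 25 px, roughly 14 mm. I'll measure it by segmentation.

```bash
cat >> h.py <<'E'
def stone(f):
    b=cv2.imread(f); m=model("top"); hsv=cv2.cvtColor(b,cv2.COLOR_BGR2HSV)
    mask=((hsv[:,:,0]>8)&(hsv[:,:,0]<28)&(hsv[:,:,1]>50)&(hsv[:,:,2]>80)).astype(np.uint8)
    mask[:160]=0;mask[:,:290]=0;mask[250:]=0;mask[:,375:]=0
    c=max(cv2.findContours(mask,0,2)[0],key=cv2.contourArea)
    P=np.array([ray(m,p[0],.04)[:2] for p in c],np.float32)
    r=cv2.minAreaRect(P*1000); M=cv2.moments(mask,True)
    q=(RH.T@(np.array(r[0])/1000-OH)*1000).round(1)
    return q,loc((M["m10"]/M["m00"],M["m01"]/M["m00"]),.04,m),np.round(r[1],1),round(r[2],1)
E
python3 - <<'E'
from h import *
for f in("t5","t6","t7"): print(f,*stone(f"pics/{f}.png"))
# profile along holder y at x=+-55, from top t7
b=cv2.cvtColor(cv2.imread("pics/t7.png"),cv2.COLOR_BGR2GRAY); M,f,e,R=model("top")
for y in range(-175,-120,3):
    v=[]
    for x in(-60,-30,0,30,60):
        w=np.r_[OH+RH@(np.array([x,y])/1000),.02]-e; c=R.T@w
        v.append(int(cv2.getRectSubPix(b,(1,1),(float(M["cx"]-f*c[0]/c[2]),float(M["cy"]+f*c[1]/c[2])))[0,0]))
    print(y,v)
E
```

```text
t5 [ -4.6 -84.9] [ -5.  -84.9] [147.8  52.5] 13.2
t6 [ -4.5 -84.9] [ -5.1 -85. ] [147.9  52.2] 13.3
t7 [  -4.6 -102.4] [  -5.1 -102.5] [147.9  52.5] 13.2
-175 [117, 116, 116, 119, 118]
-172 [117, 117, 115, 119, 119]
-169 [116, 116, 116, 118, 116]
-166 [113, 116, 117, 117, 113]
-163 [111, 117, 120, 118, 112]
-160 [117, 126, 121, 119, 120]
-157 [118, 123, 119, 120, 121]
-154 [117, 118, 118, 120, 121]
-151 [116, 117, 118, 120, 120]
-148 [110, 113, 115, 114, 113]
-145 [93, 96, 102, 97, 95]
-142 [87, 88, 91, 89, 88]
-139 [95, 97, 99, 96, 95]
-136 [101, 102, 100, 101, 99]
-133 [106, 106, 103, 106, 105]
-130 [116, 116, 114, 116, 115]
-127 [126, 126, 127, 127, 124]
-124 [130, 130, 130, 128, 129]
-121 [131, 130, 131, 129, 130]
```

The stone's centre is at y ≈ -102.4 mm, with about 15 mm left to the fence. I'll do the next stroke in part only and then look.

Call:
step_arm([
  [[0,0,0,0,0,0],[-0.02,0.05,0.15,0,0,0],[-0.02,0.05,0.15,0,0,0],[-0.02,0.05,0.15,0,0,0],[-0.02,0.05,0.15,0,0,0],[-0.02,0.05,0.15,0,0,0],[-0.02,0.05,0.15,0,0,0]],
], jaw=6.6)

```text
time_s: 16.35
position: [0.5162, 0.2016, 0.0924]
tcp_rot: [179.8, 0.1, 103.4]
force: [-0.3, -0.4, -1.1]
grip_width: 0.0661
```

Run:
```python
from h import *
save("wrist","w8.png"); save("top","t8.png"); print(*stone("pics/t8.png"))
```

```text
[  -4.6 -102.2] [  -5.2 -102.3] [147.9  52.4] 13.4
```

Call:
step_arm([
  [[0,0,0,0,0,0],[0,0,0,0,0,0],[0,0,0,0,0,0],[0,0,0,0,0,0],[0,0,0,0,0,0],[0,0,0,0,0,0],[0,0,0,0,0,0]],
], jaw=3.2)

```text
time_s: 17.15
position: [0.5166, 0.2019, 0.093]
tcp_rot: [179.7, 0.1, 103.4]
force: [-1.2, 1.7, 8.1]
grip_width: 0.0322
```

```bash
cat >> h.py <<'E'
def jawpos(f,m):  # rear edge of jaw block top, z=.05: last strong dark->bright along holder y at x=12 in wrist view
    b=cv2.cvtColor(cv2.imread(f),cv2.COLOR_BGR2GRAY).astype(np.float32); M,fl,e,R=m; out=[]
    ys=np.arange(-110,20,.5)
    for y in ys:
        v=[]
        for x in(11,13,15):
            c=R.T@(np.r_[OH+RH@(np.array([x,y])/1000),.04]-e); u=(M["cx"]-fl*c[0]/c[2],M["cy"]+fl*c[1]/c[2])
            v.append(cv2.getRectSubPix(b,(1,1),u)[0,0] if 0<=u[0]<639 and 0<=u[1]<399 else 0)
        out.append(np.mean(v))
    return ys,np.array(out)
E
python3 - <<'E'
from h import *
save("wrist","w9.png"); save("top","t9.png"); save("scene","s9.png"); print(*stone("pics/t9.png"),state()["grip_width"])
m=model("wrist")
for f in("w7","w8","w9"):
    ys,v=jawpos(f"pics/{f}.png",m); print(f,[(float(ys[i]),int(v[i])) for i in range(0,len(ys),5) if v[i]>0][:34])
E
```

```text
[  -4.5 -109.1] [  -5.2 -109.2] [147.8  53.1] 13.6 0.03211562440414826
w7 [(-87.5, 158), (-85.0, 159), (-82.5, 160), (-80.0, 159), (-77.5, 159), (-75.0, 159), (-72.5, 48), (-70.0, 32), (-67.5, 31), (-65.0, 20), (-62.5, 17), (-60.0, 14), (-57.5, 124), (-55.0, 144), (-52.5, 125), (-50.0, 124), (-47.5, 124), (-45.0, 125), (-42.5, 125), (-40.0, 124), (-37.5, 122), (-35.0, 87), (-32.5, 58), (-30.0, 57), (-27.5, 56), (-25.0, 56), (-22.5, 54), (-20.0, 54), (-17.5, 68), (-15.0, 123), (-12.5, 125), (-10.0, 123), (-7.5, 124), (-5.0, 124)]
w8 [(-87.5, 159), (-85.0, 159), (-82.5, 160), (-80.0, 159), (-77.5, 160), (-75.0, 121), (-72.5, 31), (-70.0, 33), (-67.5, 28), (-65.0, 17), (-62.5, 12), (-60.0, 51), (-57.5, 145), (-55.0, 127), (-52.5, 124), (-50.0, 125), (-47.5, 125), (-45.0, 126), (-42.5, 125), (-40.0, 124), (-37.5, 117), (-35.0, 68), (-32.5, 58), (-30.0, 58), (-27.5, 58), (-25.0, 55), (-22.5, 56), (-20.0, 52), (-17.5, 92), (-15.0, 124), (-12.5, 123), (-10.0, 124), (-7.5, 124), (-5.0, 124)]
w9 [(-87.5, 159), (-85.0, 158), (-82.5, 157), (-80.0, 43), (-77.5, 32), (-75.0, 30), (-72.5, 20), (-70.0, 14), (-67.5, 13), (-65.0, 131), (-62.5, 148), (-60.0, 123), (-57.5, 124), (-55.0, 124), (-52.5, 124), (-50.0, 125), (-47.5, 124), (-45.0, 122), (-42.5, 95), (-40.0, 58), (-37.5, 57), (-35.0, 56), (-32.5, 56), (-30.0, 56), (-27.5, 55), (-25.0, 54), (-22.5, 116), (-20.0, 123), (-17.5, 124), (-15.0, 123), (-12.5, 123), (-10.0, 123), (-7.5, 123), (-5.0, 124)]
```

The pad edge and the jaw block are both easy to track in the wrist profile. The stone is now at -109. I'll finish this stroke, release, and do the last stroke in small steps.

Call:
step_arm([
  [[-0.02,0,0,0,0,0],[-0.02,0,0,0,0,0],[-0.02,0,0,0,0,0],[-0.02,0,0,0,0,0],[-0.02,0,0,0,0,0]],
], jaw=2.2)

```text
time_s: 17.8
position: [0.5167, 0.2019, 0.0934]
tcp_rot: [179.7, 0.0, 103.4]
force: [-2.9, 1.5, 7.2]
grip_width: 0.0223
```

```bash
cat >> h.py <<'E'
def edges(k):
    m=model("wrist"); save("wrist",f"w{k}.png"); save("top",f"t{k}.png"); save("scene",f"s{k}.png")
    ys,v=jawpos(f"pics/w{k}.png",m); s=state()
    def cr(th,i0,up):
        for i in range(i0,len(ys)-1):
            if (v[i]<th<=v[i+1]) if up else (v[i]>=th>v[i+1]): return i,round(float(ys[i]+.5*(th-v[i])/(v[i+1]-v[i])),2)
        return i0,None
    i0=int(np.argmax(v>0)); i,a=cr(95,i0,False); j,b=cr(75,i,True); l,c=cr(90,j,False)
    q=stone(f"pics/t{k}.png"); print(k,"padfront",a,"padrear",b,"jawtop rear",c,"stone",q[0],q[3],"w",round(s["grip_width"]*1000,1),"travel",round(30-500*s["grip_width"],1),"F",s["force"].round(1))
E
python3 -c "
from h import *
edges(10)"
```

```text
10 padfront -86.1 padrear -70.82 jawtop rear -47.22 stone [  -4.5 -114.3] 13.7 w 22.2 travel 18.9 F [-2.1  0.7  8.1]
```

Call:
step_arm([
  [[0,0,0,0,0,0],[0,0.05,0.1,0,0,0],[0,0.05,0.1,0,0,0],[0,0.05,0.1,0,0,0],[0,0.05,0.1,0,0,0],[0,0.05,0.1,0,0,0],[0,0.05,0.1,0,0,0]],
], jaw=6.6)

```text
time_s: 18.65
position: [0.5173, 0.202, 0.0925]
tcp_rot: [179.7, 0.0, 103.4]
force: [0.5, 0.3, -0.7]
grip_width: 0.0659
```

```bash
python3 -c "
from h import *
edges(11)"
```

```text
11 padfront -86.04 padrear -70.78 jawtop rear -47.2 stone [  -4.5 -114.3] 13.7 w 65.9 travel -2.9 F [ 0.1  0.1 -0. ]
```

Call:
step_arm([
  [[0,0,0,0,0,0],[0,0,0,0,0,0],[0,0,0,0,0,0],[0,0,0,0,0,0],[0,0,0,0,0,0],[0,0,0,0,0,0]],
], jaw=4.4)

```text
time_s: 19.4
position: [0.5175, 0.2021, 0.0929]
tcp_rot: [179.6, 0.0, 103.4]
force: [-1.3, -0.5, 4.9]
grip_width: 0.0439
```

```bash
python3 -c "
from h import *
edges(12)"
```

```text
12 padfront -86.43 padrear -71.13 jawtop rear -48.34 stone [  -4.6 -114.9] 13.4 w 43.6 travel 8.2 F [-0.8 -0.   6. ]
```

Call:
step_arm([
  [[0,0,0,0,0,0],[0,0,0,0,0,0],[0,0,0,0,0,0],[0,0,0,0,0,0]],
], jaw=3.6)

```text
time_s: 19.95
position: [0.5177, 0.2022, 0.0934]
tcp_rot: [179.6, 0.0, 103.4]
force: [-2.1, 0.4, 7.5]
grip_width: 0.0363
```

```bash
python3 -c "
from h import *
edges(13)"
```

```text
13 padfront -51.95 padrear -31.94 jawtop rear None stone [  -4.5 -116.6] 13.2 w 36.0 travel 12.0 F [-1.5 -0.6  7.6]
```

Call:
step_arm([
  [[0,0,0,0,0,0],[0,0,0,0,0,0],[0,0,0,0,0,0],[0,0,0,0,0,0]],
], jaw=3.2)

```text
time_s: 20.5
position: [0.5177, 0.2022, 0.0937]
tcp_rot: [179.6, 0.0, 103.4]
force: [-2.9, 0.1, 6.3]
grip_width: 0.0322
```

```bash
python3 -c "
from h import *
edges(14)"
```

```text
14 padfront -53.51 padrear -33.37 jawtop rear None stone [  -4.5 -116.6] 13.2 w 32.0 travel 14.0 F [-2.  -0.7  5.9]
```

Run:
```python
from h import *
s=state(); M,fl,e,R=model("wrist"); p0=s["position"]
print("eye",e,"rel holder",RH.T@(e[:2]-OH))
P={"w5":(.51436,.20128,.0933),"w6":(.5149,.2015,.0939),"w7":(.5156,.2017,.0938),"w8":(.5162,.2016,.0924),"w9":(.5166,.2019,.093),"w10":(.5167,.2019,.0934),"w11":(.5173,.202,.0925),"w12":(.5175,.2021,.0929),"w13":(.5177,.2022,.0934),"w14":(.5177,.2022,.0937)}
for k,p in P.items():
    E=e+np.array(p)-p0; b=cv2.cvtColor(cv2.imread(f"pics/{k}.png"),cv2.COLOR_BGR2GRAY).astype(np.float32)
    def prof(z,ys,xs):
        o=[]
        for y in ys:
            v=[]
            for x in xs:
                c=R.T@(np.r_[OH+RH@(np.array([x,y])/1000),z]-E); u=(M["cx"]-fl*c[0]/c[2],M["cy"]+fl*c[1]/c[2])
                v.append(cv2.getRectSubPix(b,(1,1),u)[0,0] if 0<=u[0]<639 and 0<=u[1]<399 else np.nan)
            o.append(np.mean(v))
        return np.array(o)
    # jaw rear top edge z=.05 : bright(~124)->dark(~57); pad rear top edge z=.039: dark->bright at x=35 (outside jaw block, bed behind)
    ys=np.arange(-100,0,.25); v=prof(.05,ys,(10,12,14))
    c=[ys[i] for i in range(len(ys)-1) if v[i]>=90>v[i+1]]
    w=prof(.039,ys,(34,36,38)); a=[ys[i] for i in range(len(ys)-1) if w[i]<60<=w[i+1]]
    w2=prof(.039,ys,(34,36,38)); d=[ys[i] for i in range(len(ys)-1) if w[i]>=60>w[i+1]]
    print(k,"jaw",c,"padrear",a,"padfront",d)
```

```text
eye [0.44272385 0.18592477 0.22650798] rel holder [-0.07247551  0.11250229]
w5 jaw [np.float64(-48.0)] padrear [np.float64(-25.5)] padfront [np.float64(-48.5)]
w6 jaw [np.float64(-47.75), np.float64(-11.25)] padrear [np.float64(-36.25)] padfront [np.float64(-57.5)]
w7 jaw [np.float64(-64.0), np.float64(-27.75)] padrear [np.float64(-51.25)] padfront [np.float64(-74.75)]
w8 jaw [np.float64(-64.0), np.float64(-27.75)] padrear [np.float64(-51.25)] padfront [np.float64(-74.75)]
w9 jaw [np.float64(-70.5), np.float64(-34.0)] padrear [np.float64(-57.0)] padfront [np.float64(-81.5)]
w10 jaw [np.float64(-75.5), np.float64(-38.75)] padrear [np.float64(-61.5)] padfront [np.float64(-86.75)]
w11 jaw [np.float64(-75.5), np.float64(-38.75)] padrear [np.float64(-61.5)] padfront [np.float64(-86.75)]
w12 jaw [np.float64(-75.75), np.float64(-39.75)] padrear [np.float64(-61.75)] padfront [np.float64(-87.0)]
w13 jaw [np.float64(-43.0)] padrear [np.float64(-64.25)] padfront [np.float64(-89.75)]
w14 jaw [np.float64(-78.5), np.float64(-44.5)] padrear [np.float64(-64.25)] padfront [np.float64(-89.75)]
```

```bash
cat >> h.py <<'E'
def fine(k,p,xs=(-3,-1,1,3),lo=-90,hi=-40):
    s=state(); M,fl,e,R=model("wrist"); E=e+np.array(p)-s["position"] if p is not None else e
    b=cv2.cvtColor(cv2.imread(f"pics/{k}.png"),cv2.COLOR_BGR2GRAY).astype(np.float32); o=[]
    for y in np.arange(lo,hi,1.):
        v=[]
        for x in xs:
            c=R.T@(np.r_[OH+RH@(np.array([x,y])/1000),.04]-E); u=(M["cx"]-fl*c[0]/c[2],M["cy"]+fl*c[1]/c[2])
            v.append(cv2.getRectSubPix(b,(1,1),u)[0,0] if 0<=u[0]<639 and 0<=u[1]<399 else 0)
        o.append(int(np.mean(v)))
    print(k,"from",lo,o)
E
python3 - <<'E'
from h import *
fine("w6",(.5149,.2015,.0939),lo=-62,hi=-15)
fine("w8",(.5162,.2016,.0924),lo=-78,hi=-33)
fine("w11",(.5173,.202,.0925),lo=-90,hi=-45)
fine("w14",(.5177,.2022,.0937),lo=-90,hi=-50)
b=[cv2.resize(cv2.imread(f"pics/{k}.png")[120:270,:120],(360,450),interpolation=cv2.INTER_CUBIC) for k in("w11","w14")]
cv2.imwrite("pics/c14.png",np.hstack(b))
E
```

```text
w6 from -62 [161, 160, 161, 162, 157, 112, 53, 32, 34, 32, 31, 30, 30, 25, 20, 12, 15, 14, 16, 14, 14, 15, 14, 15, 42, 104, 125, 126, 125, 126, 126, 126, 126, 126, 125, 124, 126, 125, 124, 124, 125, 126, 121, 111, 87, 63, 71]
w8 from -78 [159, 160, 160, 150, 96, 45, 31, 32, 32, 32, 31, 29, 25, 17, 15, 9, 14, 13, 14, 14, 15, 13, 17, 66, 116, 124, 124, 124, 125, 125, 124, 124, 125, 124, 124, 123, 123, 123, 123, 123, 123, 118, 104, 78, 59]
w11 from -90 [0, 0, 0, 0, 0, 8, 16, 33, 32, 32, 31, 29, 23, 18, 13, 16, 14, 12, 12, 12, 15, 13, 12, 51, 109, 124, 123, 123, 124, 124, 124, 124, 125, 125, 123, 123, 123, 123, 123, 123, 123, 118, 109, 87, 62]
w14 from -90 [0, 0, 0, 0, 0, 17, 31, 31, 30, 25, 16, 12, 13, 13, 12, 12, 17, 67, 114, 123, 123, 123, 123, 125, 123, 123, 123, 124, 123, 122, 123, 122, 123, 123, 122, 116, 105, 81, 60, 64]
```

View pics/c14.png

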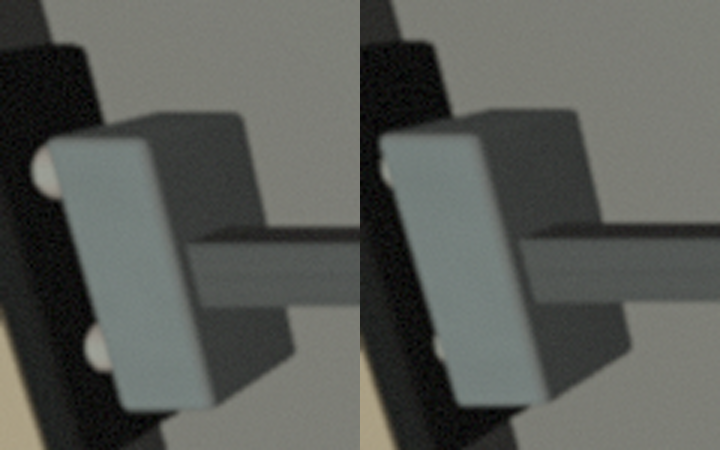

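The crop shows the jaw-to-pad gap clearly smaller on the right (w14) than in the nearly free state on the left (w11). The gap went from about 11.2 to 7.9, so the pad is in by about 4 mm and the stone has stopped against the fence. I'll squeeze a little more.

Call:
step_arm([
  [[0,0,0,0,0,0],[0,0,0,0,0,0],[0,0,0,0,0,0],[0,0,0,0,0,0],[0,0,0,0,0,0]],
], jaw=2.8)

```text
time_s: 21.15
position: [0.5177, 0.2022, 0.0939]
tcp_rot: [179.5, 0.0, 103.4]
force: [-1.8, 0.4, 7.5]
grip_width: 0.028
```

```bash
python3 -c "
from h import *
edges(15); fine('w15',None,lo=-88,hi=-50)"
```

```text
15 padfront -55.04 padrear -34.73 jawtop rear None stone [  -4.5 -116.5] 13.4 w 27.9 travel 16.0 F [-0.8 -1.4  7.3]
w15 from -88 [0, 0, 7, 15, 31, 31, 29, 23, 17, 16, 14, 13, 14, 31, 95, 123, 122, 123, 122, 123, 123, 123, 124, 124, 123, 122, 123, 122, 122, 123, 122, 120, 112, 94, 68, 59, 72, 82]
```

Call:
step_arm([
  [[0,0,0,0,0,0],[0,0,0,0,0,0],[0,0,0,0,0,0],[0,0,0,0,0,0],[0,0,0,0,0,0]],
], jaw=2.58)

```text
time_s: 21.8
position: [0.5178, 0.2022, 0.094]
tcp_rot: [179.5, 0.0, 103.4]
force: [-1.4, -0.9, 6.0]
grip_width: 0.026
```

Run:
```python
from h import *
edges(16); fine('w16',None,lo=-88,hi=-50)
# subpixel gap along image rows for states free-ish vs now: pad-rear (23) and jaw-front (70), several x
s=state(); M,fl,e,R=model("wrist")
P={"w6":(.5149,.2015,.0939),"w7":(.5156,.2017,.0938),"w8":(.5162,.2016,.0924),"w9":(.5166,.2019,.093),"w11":(.5173,.202,.0925),"w14":(.5177,.2022,.0937),"w15":(.5177,.2022,.0939),"w16":s["position"]}
for k,p in P.items():
    E=e+np.array(p)-s["position"]; b=cv2.GaussianBlur(cv2.cvtColor(cv2.imread(f"pics/{k}.png"),cv2.COLOR_BGR2GRAY).astype(np.float32),(0,0),1)
    g=[];jr=[]
    for x in np.arange(-6,6.1,1):
        ys=np.arange(-90,-10,.1); W=np.c_[OH+(RH@np.array([np.full(len(ys),x),ys])/1000).T,np.full(len(ys),.04)]-E; c=W@R
        u=(M["cx"]-fl*c[:,0]/c[:,2]).astype(np.float32);w=(M["cy"]+fl*c[:,1]/c[:,2]).astype(np.float32)
        v=cv2.remap(b,u[None],w[None],1,borderValue=0)[0]
        j=[i for i in range(1,len(ys)) if v[i-1]<70<=v[i] and v[min(i+30,799)]>115]
        if not j: continue
        j=j[-1] if len(j)==1 else j[0 if v[j[0]-30]<20 else -1]
        a=[i for i in range(max(1,j-150),j) if v[i-1]>=23>v[i]]
        if a: g.append(ys[j]-ys[a[0]])
        r=[i for i in range(j+50,len(ys)) if v[i-1]>=90>v[i]]
        if r: jr.append(ys[r[0]]-ys[j])
    print(k,"gap",np.median(g).round(2),len(g),"jaw thick",np.median(jr).round(2))
t=[cv2.imread(f"pics/{n}16.png") for n in"ts"]
cv2.imwrite("pics/c16.png",np.hstack([cv2.resize(t[0][150:250,270:390],(480,400),interpolation=cv2.INTER_CUBIC),cv2.resize(cv2.imread("pics/w16.png")[110:280,:130],(306,400))]))
```

```text
16 padfront -51.28 padrear -31.43 jawtop rear None stone [  -4.5 -116.6] 13.2 w 25.9 travel 17.0 F [-1.7 -1.9  5.7]
w16 from -88 [0, 0, 7, 24, 32, 32, 30, 23, 18, 14, 11, 13, 13, 16, 14, 14, 12, 44, 103, 123, 123, 122, 124, 123, 123, 123, 124, 123, 123, 123, 123, 122, 122, 123, 123, 119, 109, 88]
w6 gap 10.85 4 jaw thick 28.6
w7 gap 10.75 2 jaw thick 12.15
w8 gap nan 0 jaw thick 10.9
w9 gap 10.9 4 jaw thick 19.5
w11 gap 11.2 13 jaw thick 19.5
w14 gap 7.9 13 jaw thick 19.5
w15 gap 6.4 13 jaw thick 19.6
w16 gap 10.1 13 jaw thick 19.5
  return _methods._mean(a, axis=axis, dtype=dtype,
  ret = ret.dtype.type(ret / rcount)
```

View pics/c16.png

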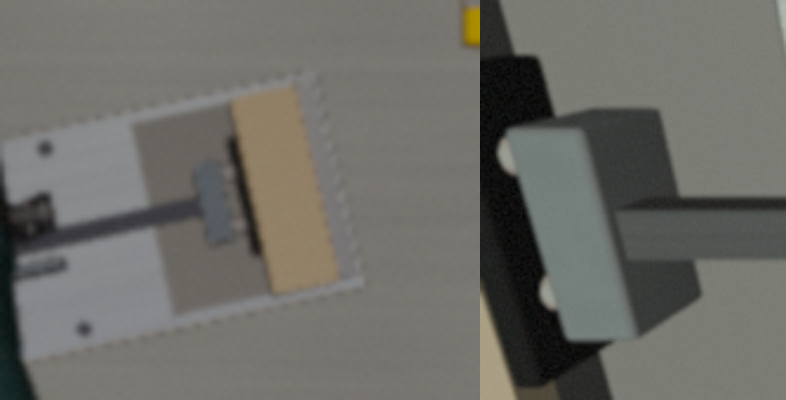

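The jaw slid back: the gap went from 6.4 to 10.1 although the fingers read 26 mm. The top crop shows the stone still against the fence. I need to see whether the paddles are still held, so I'm spending the last picture on the w15/w16 comparison.

Run:
```python
from h import *
a=[cv2.imread(f"pics/w{k}.png")[90:400,170:470] for k in(15,16)]
s=[cv2.resize(cv2.imread(f"pics/s{k}.png")[130:230,330:430],(200,200),interpolation=cv2.INTER_CUBIC) for k in(15,16)]
s.append(cv2.resize(cv2.imread("pics/w5.png")[90:400,170:470],(200,200)))
cv2.imwrite("pics/c17.png",np.hstack([cv2.resize(a[0],(300,600*310//620*2))[:600],cv2.resize(a[1],(300,620))[:600],np.vstack(s)]))
```

```text
(no output)
```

View pics/c17.png

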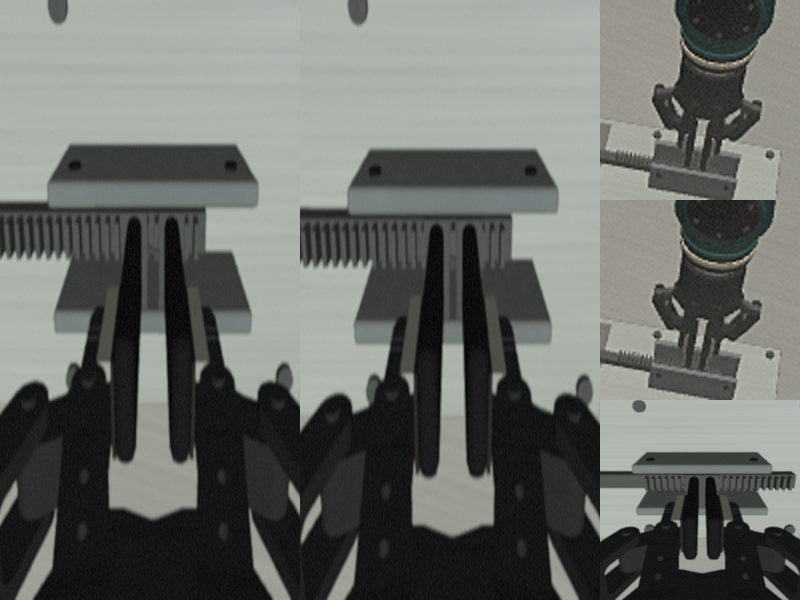

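Both paddles are still gripped evenly between the pads in w16, as in w15, so the pawl slipped a tooth and the grip did not. The stone is still at the fence. I'll release fully, recentre slightly and squeeze again in steps. The pad state reads as comp ≈ 11.6 − gap.

Call:
step_arm([
  [[0,0,0,0,0,0],[0,0,0,0,0,0],[0,0,0,0,0,0],[0,0,0,0,0,0],[0,-0.15,0.1,0.2,0,0],[0,-0.3,0.2,0.4,0,0],[0,-0.3,0.2,0.4,0,0],[0,-0.3,0.2,0.4,0,0]],
], jaw=6.6)

```text
time_s: 22.75
position: [0.5149, 0.2015, 0.092]
tcp_rot: [179.9, 0.0, 103.4]
force: [-0.7, 0.3, 0.5]
grip_width: 0.0659
```

```bash
cat >> h.py <<'E'
def gap(k):
    save("wrist",f"w{k}.png"); save("top",f"t{k}.png"); M,fl,E,R=model("wrist"); s=state()
    b=cv2.GaussianBlur(cv2.cvtColor(cv2.imread(f"pics/w{k}.png"),cv2.COLOR_BGR2GRAY).astype(np.float32),(0,0),1)
    g=[];J=[];r=[]
    for x in np.arange(-6,6.1,1):
        ys=np.arange(-92,-35,.1); c=(np.c_[OH+(RH@np.array([np.full(len(ys),x),ys])/1000).T,np.full(len(ys),.04)]-E)@R
        u=(M["cx"]-fl*c[:,0]/c[:,2]).astype(np.float32);w=(M["cy"]+fl*c[:,1]/c[:,2]).astype(np.float32)
        v=cv2.remap(b,u[None],w[None],1,borderValue=0)[0]
        j=[i for i in range(1,len(ys)-40) if v[i-1]<70<=v[i] and v[i+30]>110][:1]
        if not j: continue
        j=j[0]; a=[i for i in range(max(1,j-150),j) if v[i-1]>=23>v[i]]; q=[i for i in range(j+50,len(ys)) if v[i-1]>=90>v[i]]
        if a: g.append(ys[j]-ys[a[0]]);r.append(ys[a[0]])
        if q: J.append(ys[q[0]])
    G=np.median(g); S=stone(f"pics/t{k}.png")
    print(k,"gap",G.round(2),len(g),"comp~",(11.6-G).round(2),"padrear",np.median(r).round(2),"jawrear",np.median(J).round(2),"stone",S[0],S[3],"travel",round(30-500*s["grip_width"],2),"F",s["force"].round(1),"p",s["position"].round(4))
E
python3 -c "
from h import *
gap(18)"
```

```text
18 gap 10.8 13 comp~ 0.8 padrear -80.7 jawrear -50.3 stone [  -4.5 -116.6] 13.2 travel -3.06 F [-0.9  0.7  0.6] p [0.5149 0.2015 0.092 ]
```

Call:
step_arm([
  [[0,0,0,0,0,0],[0,0,0,0,0,0],[0,0,0,0,0,0],[0,0,0,0,0,0],[0,0,0,0,0,0],[0,0,0,0,0,0]],
], jaw=4.2)

```text
time_s: 23.45
position: [0.5153, 0.2016, 0.0927]
tcp_rot: [179.9, 0.0, 103.4]
force: [-0.6, -0.2, 9.3]
grip_width: 0.0417
```

```bash
python3 -c "
from h import *
gap(19)"
```

```text
19 gap 6.9 13 comp~ 4.7 padrear -80.8 jawrear -54.3 stone [  -4.5 -116.6] 13.2 travel 8.96 F [-1.6 -1.   9.7] p [0.5153 0.2016 0.0928]
```

Call:
step_arm([
  [[0,0,0,0,0,0],[0,0,0,0,0,0],[0,0,0,0,0,0],[0,0,0,0,0,0]],
], jaw=4.04)

```text
time_s: 23.95
position: [0.5153, 0.2016, 0.0929]
tcp_rot: [179.8, 0.0, 103.4]
force: [-1.5, -0.7, 6.0]
grip_width: 0.0408
```

```bash
python3 -c "
from h import *
gap(20)"
```

```text
20 gap 6.5 13 comp~ 5.1 padrear -80.7 jawrear -54.7 stone [  -4.5 -116.5] 13.4 travel 9.73 F [-2.4  0.4  5.2] p [0.5153 0.2016 0.0929]
```

Call:
step_arm([
  [[0,0,0,0,0,0],[0,0,0,0,0,0],[0,0,0,0,0,0],[0,0,0,0,0,0]],
], jaw=3.9)

```text
time_s: 24.45
position: [0.5153, 0.2017, 0.0931]
tcp_rot: [179.8, 0.0, 103.4]
force: [-1.7, -0.6, 6.8]
grip_width: 0.0389
```

```bash
python3 -c "
from h import *
gap(21)"
```

```text
21 gap 6.2 13 comp~ 5.4 padrear -80.9 jawrear -55.1 stone [  -4.4 -116.6] 13.2 travel 10.36 F [-2.6 -0.   6.3] p [0.5154 0.2016 0.0931]
```

```bash
cat > j.py <<'E'
from h import *
from scipy.optimize import minimize_scalar
from scipy.interpolate import interp1d
def prof(f,cam,z,ys,xs):
    M,fl,E,R=model(cam); b=cv2.cvtColor(cv2.imread(f),cv2.COLOR_BGR2GRAY).astype(np.float32); out=0
    for x in xs:
        c=(np.c_[OH+(RH@np.array([np.full(len(ys),x),ys])/1000).T,np.full(len(ys),z)]-E)@R
        out=out+cv2.remap(b,(M["cx"]-fl*c[:,0]/c[:,2]).astype(np.float32)[None],(M["cy"]+fl*c[:,1]/c[:,2]).astype(np.float32)[None],cv2.INTER_CUBIC)[0]
    return out/len(xs)
ys=np.arange(-110,20,.5)
# jaw rear edge, bed behind: align window (jaw body+rear) from ref to others
def shift(fr,ft,cam,xs,win,guess):
    a=prof(fr,cam,.04,ys,xs); b=prof(ft,cam,.04,ys,xs); fa=interp1d(ys,a,bounds_error=False,fill_value=np.nan); fb=interp1d(ys,b,bounds_error=False,fill_value=np.nan)
    w=np.arange(win[0],win[1],.5); best=min(np.arange(guess-5,guess+5,.1),key=lambda s:np.nanstd(fa(w)-fb(w+s)))
    return round(float(best),1)
if __name__=="__main__":
    a=prof("pics/t11.png","top",.04,ys,range(6,17,2)); print([(float(y),int(v)) for y,v in zip(ys[::6],a[::6])])
    for k,g in((12,-1),(13,-4),(14,-6),(15,-8),(16,-4),(18,-3),(19,-7),(20,-8),(21,-8)):
        r=[shift("pics/t11.png",f"pics/t{k}.png","top",xs,(-75,-42),g) for xs in(range(8,17,2),range(-16,-7,2))]
        q=[shift("pics/s11.png",f"pics/s{k}.png","scene",xs,(-75,-42),g) for xs in(range(8,17,2),range(-16,-7,2))] if k<17 else None
        print(k,"top",r,"scene",q)
E
python3 j.py
```

```text
[(-110.0, 130), (-107.0, 130), (-104.0, 130), (-101.0, 130), (-98.0, 130), (-95.0, 129), (-92.0, 119), (-89.0, 83), (-86.0, 39), (-83.0, 39), (-80.0, 73), (-77.0, 97), (-74.0, 101), (-71.0, 95), (-68.0, 91), (-65.0, 91), (-62.0, 91), (-59.0, 90), (-56.0, 91), (-53.0, 87), (-50.0, 84), (-47.0, 92), (-44.0, 98), (-41.0, 99), (-38.0, 99), (-35.0, 99), (-32.0, 99), (-29.0, 100), (-26.0, 99), (-23.0, 99), (-20.0, 104), (-17.0, 118), (-14.0, 131), (-11.0, 134), (-8.0, 134), (-5.0, 134), (-2.0, 135), (1.0, 135), (4.0, 134), (7.0, 134), (10.0, 134), (13.0, 135), (16.0, 135), (19.0, 133)]
12 top [-1.5, -0.6] scene [-1.2, -1.1]
13 top [-4.7, -4.0] scene [-4.7, -4.7]
14 top [-5.7, -5.5] scene [-6.1, -6.0]
15 top [-6.4, -5.5] scene [-6.9, -7.7]
16 top [-4.2, -3.6] scene [-4.0, -3.7]
18 top [-3.5, -2.7] scene None
19 top [-6.1, -5.6] scene None
20 top [-6.3, -6.0] scene None
21 top [-6.5, -6.0] scene None
```

The scene and top shifts agree with the wrist measure, so the pad is in by about 5.5 mm now. I'll squeeze slightly more.

Call:
step_arm([
  [[0,0,0,0,0,0],[0,0,0,0,0,0],[0,0,0,0,0,0],[0,0,0,0,0,0],[0,0,0,0,0,0]],
], jaw=3.7)

```text
time_s: 25.05
position: [0.5154, 0.2016, 0.0933]
tcp_rot: [179.8, 0.0, 103.4]
force: [-2.3, -0.9, 6.4]
grip_width: 0.0371
```

```bash
python3 -c "
from h import *
gap(22);gap(23)"
```

```text
22 gap 9.8 13 comp~ 1.8 padrear -80.7 jawrear -51.4 stone [  -4.5 -116.6] 13.2 travel 11.45 F [-1.3 -1.3  6.1] p [0.5154 0.2016 0.0933]
23 gap 9.8 13 comp~ 1.8 padrear -80.7 jawrear -51.4 stone [  -4.5 -116.5] 13.4 travel 11.47 F [-2.5 -0.1  6.2] p [0.5154 0.2016 0.0933]
```

The jaw slipped again at about the same load. Pad 13 N + friction 3 N + 9 N is about my 25 N grip, so the push was probably saturating. I'll release and repeat with a firmer grip, still limited by the commanded opening.

Call:
step_arm([
  [[0,0,0,0,0,0],[0,0,0,0,0,0],[0,0,0,0,0,0],[0,0,0,0,0,0],[0,-0.05,0.1,0.1,0,0],[0,-0.05,0.1,0.1,0,0],[0,-0.05,0.1,0.1,0,0]],
], jaw=6.6, force=45)

```text
time_s: 25.95
position: [0.5149, 0.2015, 0.0923]
tcp_rot: [179.9, 0.0, 103.4]
force: [-0.0, -0.6, -0.4]
grip_width: 0.0663
```

```bash
python3 -c "
from h import *
gap(24)"
```

```text
24 gap 10.8 13 comp~ 0.8 padrear -80.7 jawrear -50.3 stone [  -4.5 -116.8] 13.0 travel -3.17 F [-0.6  0.3 -0.6] p [0.5149 0.2015 0.0923]
```

Call:
step_arm([
  [[0,0,0,0,0,0],[0,0,0,0,0,0],[0,0,0,0,0,0],[0,0,0,0,0,0],[0,0,0,0,0,0],[0,0,0,0,0,0]],
], jaw=4.4)

```text
time_s: 26.65
position: [0.5153, 0.2016, 0.0929]
tcp_rot: [179.9, 0.0, 103.4]
force: [-1.8, -0.2, 8.7]
grip_width: 0.0444
```

```bash
python3 -c "
from h import *
gap(25)"
```

```text
25 gap 7.7 13 comp~ 3.9 padrear -80.8 jawrear -53.6 stone [  -4.5 -116.6] 13.2 travel 8.02 F [-1.7 -1.   8.6] p [0.5153 0.2016 0.0929]
```

Call:
step_arm([
  [[0,0,0,0,0,0],[0,0,0,0,0,0],[0,0,0,0,0,0],[0,0,0,0,0,0]],
], jaw=4.05)

```text
time_s: 27.15
position: [0.5153, 0.2017, 0.0932]
tcp_rot: [179.8, 0.0, 103.4]
force: [-2.5, -0.3, 7.4]
grip_width: 0.0406
```

```bash
python3 -c "
from h import *
gap(26)"
```

```text
26 gap 6.5 13 comp~ 5.1 padrear -80.8 jawrear -54.7 stone [  -4.5 -116.6] 13.2 travel 9.69 F [-1.9 -0.5  6.6] p [0.5153 0.2016 0.0932]
```

Call:
step_arm([
  [[0,0,0,0,0,0],[0,0,0,0,0,0],[0,0,0,0,0,0],[0,0,0,0,0,0]],
], jaw=3.9)

```text
time_s: 27.65
position: [0.5153, 0.2016, 0.0934]
tcp_rot: [179.8, 0.0, 103.4]
force: [-2.3, -0.2, 6.7]
grip_width: 0.039
```

```bash
python3 -c "
from h import *
gap(27)"
```

```text
27 gap 6.1 13 comp~ 5.5 padrear -80.8 jawrear -55.1 stone [  -4.5 -116.6] 13.2 travel 10.3 F [-2.  -0.8  5.6] p [0.5153 0.2016 0.0934]
```

Call:
step_arm([
  [[0,0,0,0,0,0],[0,0,0,0,0,0],[0,0,0,0,0,0],[0,0,0,0,0,0]],
], jaw=3.82)

```text
time_s: 28.15
position: [0.5154, 0.2016, 0.0935]
tcp_rot: [179.8, 0.0, 103.4]
force: [-0.0, -0.6, 6.0]
grip_width: 0.0383
```

```bash
python3 -c "
from h import *
gap(28);gap(29)"
```

```text
28 gap 10.4 13 comp~ 1.2 padrear -80.8 jawrear -50.9 stone [  -4.5 -116.4] 13.2 travel 10.87 F [-2.2 -1.4  5.9] p [0.5154 0.2016 0.0935]
29 gap 10.4 13 comp~ 1.2 padrear -80.8 jawrear -50.9 stone [  -4.5 -116.6] 13.2 travel 10.97 F [-1.2 -1.4  4.8] p [0.5154 0.2016 0.0935]
```

Call:
step_arm([
  [[0,0,0,0,0,0],[0,0,0,0,0,0],[0,0,0,0,0,0],[0,0,0,0,0,0],[0,-0.05,0.12,0.1,0,0],[0,-0.05,0.12,0.1,0,0],[0,-0.05,0.12,0.1,0,0]],
], jaw=6.6, force=80)

```text
time_s: 29.05
position: [0.5149, 0.2015, 0.0923]
tcp_rot: [179.9, 0.0, 103.4]
force: [0.6, -0.5, 0.5]
grip_width: 0.0658
```

Call:
step_arm([
  [[0,0,0,0,0,0],[0,0,0,0,0,0],[0,0,0,0,0,0],[0,0,0,0,0,0],[0,0,0,0,0,0],[0,0,0,0,0,0]],
], jaw=3.8)

```text
time_s: 29.65
position: [0.5154, 0.2016, 0.0931]
tcp_rot: [179.8, 0.0, 103.4]
force: [-1.6, -0.6, 11.0]
grip_width: 0.0382
```

```bash
python3 -c "
from h import *
gap(30);gap(31)"
```

```text
30 gap 5.3 13 comp~ 6.3 padrear -80.8 jawrear -55.9 stone [  -4.5 -116.6] 13.2 travel 11.02 F [-0.9 -0.3 11.2] p [0.5154 0.2016 0.0931]
31 gap 5.2 13 comp~ 6.4 padrear -80.7 jawrear -55.9 stone [  -4.5 -116.6] 13.2 travel 10.97 F [-2.6 -0.5 11.5] p [0.5154 0.2016 0.0931]
```

The single continuous squeeze held: gap 5.2, so the pad is in by about 6.4 mm. I won't command any further moves. I'll watch it for about a second using camera calls only and check the bystanders.

Run:
```python
from h import *
gap(32); m=model("top")
for t,z in(("dresser",.015),("bowl",.03),("oil",.1),("jar",.045),("cup",.04)):
    r=find_in("top",t); print(t,[(np.round(ray(m,q["bbox"][:2],z),3),round(q["p"],2)) for q in r[:1]])
a=cv2.imread("pics/top1.png").astype(int);b=cv2.imread("pics/t32.png").astype(int)
d=np.abs(a-b).max(2)>40; print("changed knife/red region",d[80:170,380:500].sum(),d[240:300,425:480].sum())
for k in(33,34,35,36): gap(k)
s=state(); print(s["time_s"],s["grip_width"],s["force"])
```

```text
32 gap 5.3 13 comp~ 6.3 padrear -80.8 jawrear -55.9 stone [  -4.5 -116.6] 13.2 travel 11.14 F [-2.3 -1.1 11.6] p [0.5153 0.2016 0.0931]
dresser [(array([ 0.374, -0.217,  0.015]), 0.62)]
bowl [(array([0.738, 0.288, 0.03 ]), 0.58)]
oil [(array([0.771, 0.087, 0.1  ]), 0.78)]
jar [(array([0.372, 0.468, 0.045]), 0.94)]
cup [(array([ 0.777, -0.086,  0.04 ]), 0.87)]
changed knife/red region 0 0
33 gap 5.4 13 comp~ 6.2 padrear -80.9 jawrear -55.9 stone [  -4.4 -116.5] 13.4 travel 10.87 F [-3.3 -0.  11.8] p [0.5153 0.2016 0.0931]
34 gap 5.5 13 comp~ 6.1 padrear -80.9 jawrear -55.9 stone [  -4.5 -116.6] 13.2 travel 10.89 F [-2.3 -0.2 11.4] p [0.5154 0.2017 0.0931]
35 gap 5.4 13 comp~ 6.2 padrear -80.8 jawrear -55.9 stone [  -4.5 -116.5] 13.4 travel 11.03 F [-2.6 -0.7 11.8] p [0.5154 0.2016 0.0931]
36 gap 5.3 13 comp~ 6.3 padrear -80.7 jawrear -55.9 stone [  -4.5 -116.6] 13.2 travel 10.95 F [-2.6 -0.6 11.7] p [0.5154 0.2016 0.0932]
30.6 0.03810437912439177 [-2.59738476 -0.61416067 11.65637154]
```

Stable for about 1 s at pad ≈ 6.3 mm, so I'm handing in.

```bash
python3 -c "
from h import *
print(finish_job())"
```

```text
the job is handed in; nothing more can be done
None
```

I laid the long cream whetstone flat on the bed along the fence, let it go, and pumped the trigger until the pad had pushed the stone against the fence. I then handed the job in at about 31 s, with the trigger still squeezed.

**Last checks:**
- **Stone:** its centre measured y = -116.6 mm (nominal -118, calibration about 2 mm). Its edges were within about 0.5° of the fence, and it stopped moving when squeezed further.
- **Pad:** it was pressed in by about 6.3 mm and steady for about 1 s before hand-in. I estimate the error at about ±0.5 mm, because I read it from the gap between pad and jaw in the wrist camera. It never came near fully home.
- **Other things:** the dresser, bowl, oil, jar and cup were where they started to within about 7 mm, which is the detector's scatter. Nothing changed around the knife or the red look-alike.

**What went wrong or disagreed:**
- **Jaw slips:** three times, when I squeezed further in small steps, the jaw slid back by about 4 mm at roughly 6 mm of pad travel. I don't know why. Each time I released fully and squeezed again, and one continuous squeeze at a higher grip force held.
- **Paddle travel:** under load the finger opening suggested more pad travel than the images did. I went by the images, which agreed across the three cameras to about 1–2 mm.

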